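# Slide the bagel basket past the spring catch of its dock

### The job

Press the blue spring catch of the basket dock down with the fingertips and hold it down while you push the empty wire basket along the dock over it, all the way home against the back stop. Then come clear so that the catch springs up again behind the basket. Only press and push: do not lift or tip the basket, and leave the bagels, jar, cup, shaker and spatula where they are.

Things in the scene. Friction and masses are not known exactly. Their poses are not given: they have to be found in the camera images.
- dock: Fixed stainless dock, 395 x 156 mm, spanning its x = -245 to 150 mm. Its x axis is the way the basket must slide (about world +y, within 0.4 rad), z up. Origin: on the counter, on the centre line, straight below the near (-x) face of the catch's cross bar. Deck top 24 mm above the counter. Side guides: tops 40 mm above the counter, 132 mm apart inside. A 58 mm slot along the middle holds the press bar.
- dock_stop (a point): Centre of the back stop's face, at deck height (24 mm above the counter), dock x = 138 mm; the stop's top is 58 mm above the counter. From the cross bar to the stop (dock x 12 to 138 mm) a sunk channel 58 mm wide runs along the middle, its floor 6 mm below the deck.
- catch_bar (a joint): How far the blue T-shaped spring catch is pressed straight down, in m: 0 = up, flat top 38 mm above the counter (14 mm above the deck); 0.014 = flush with the deck; stops at 0.017. It sinks level as one piece wherever it is pressed, needs 2 N at first and 4 N fully down, and springs up when let go.
- catch_press (a point): Point on top of the catch's press bar, on its centre line, at dock x = -200 mm: free, behind the basket, at the start; it sinks with the bar. The bar is 46 mm wide, runs from dock x = -238 to 0 mm along the dock's centre line and passes under the basket.
- catch_cross (a point): Centre of the top of the catch's cross bar (dock x = 0 to 10 mm, 118 mm wide), which blocks the basket's skids when up. Press bar and cross bar share one flat top, so a fingertip holding the bar down can slide along it, across the cross bar and on over the channel.
- basket: Loose low basket of steel wire, 0.75 to 0.95 kg, 120 mm long (x), 122 wide, 56 tall, on the deck between the guides, axes parallel to the dock's. Origin: centre of its underside. Two skids with round noses, 20 mm tall, 82 mm apart inside; its floor clears the raised bar. At the start its front is 10 to 40 mm before the cross bar; home its origin is at dock x = 78 mm, its rear 8 mm past the cross bar.
- basket_rear (a point): Centre of the flat steel plate on the basket's rear face (basket x = -60 mm), to push on: 76 mm wide, 22 to 56 mm above the deck; this point is 39 mm above the deck.
- bagel_a: Loose bagel 106 mm across, 38 mm tall, origin under its centre. Leave alone.
- bagel_b: Loose bagel 106 mm across, 38 mm tall, origin under its centre. Leave alone.
- jar: Loose jar with blue lid, 66 mm across, 85 mm tall, origin under its centre. Leave alone.
- cup: Loose blue ceramic cup, 80 mm across, 95 mm tall, origin under its centre. Leave alone.
- shaker: Loose metal shaker, 48 mm across, 95 mm tall, origin under its centre. Leave alone.
- spatula: Loose spatula lying on the counter. Leave alone.
Things that resemble listed ones, but are neither listed nor needed, are in the scene too. What is shaped like the basket but green or yellow is not meant.

How it is judged:
On the way, in this order (a step that is already met when the one before it is completed fails the run):
1. the fingers hold the catch pressed down (at least 11 mm) while the basket is still before it (value of joint catch_bar above 0.011 m and contact force between the fingers and catch_bar above 0.5 N and x of basket in the frame of dock below -0.058 m), for 0.2 s.
2. the basket's front is over the cross bar, the catch down beneath it (x of basket in the frame of dock between -0.045 and 0.06 m and value of joint catch_bar above 0.011 m), for 0.1 s.
At the end, for the whole second after the job is handed in: The basket stands flat on the deck at rest within 6 mm of the back stop, wholly past the catch, and the catch is up again behind it (within 3 mm of its raised position) (x of basket in the frame of dock between 0.072 and 0.083 m and value of joint catch_bar below 0.003 m and z of basket in the frame of dock between 0.02 and 0.028 m and angle between basket's own z axis and vertical below 0.05 rad and linear speed of basket below 0.02 m/s); the robot touches nothing.
It fails at once if the basket is lifted more than 15 mm or tipped more than 0.25 rad (z of basket in the frame of dock above 0.039 m or angle between basket's own z axis and vertical above 0.25 rad).
It fails at once if a bystander is moved more than 20 mm (distance of any of bagel_a, bagel_b, jar, cup, shaker, spatula from where it was at the start of the episode above 0.02 m).
It also fails if it takes over 40 s, if anything falls off the work surface, if the arm or the gripper's body presses on something with over 40 N, if the wrist force passes 120 N, or if a joint passes its speed limit or range.

### The arm

A 6-joint arm with a two-finger parallel gripper is mounted at the origin on the work surface. World frame = base frame: x ahead of the robot, y to its left, z up, the work surface at z = 0. Lengths are in m, angles in rad, forces in N, time in s.
With the tool pointing down it reaches from about 0.35 to 1 m from the base axis. Payload 7.1 kg.
Tool frame: the origin (TCP) lies at the very end of the fingers, on their centre line; the grasp point (between the pads) lies 19 mm behind it; z points along the fingers, y is the line along which they close (so a half turn about z gives the same grasp; the last joint's range is limited). The gripper opens to 85 mm and grips with 20 to 120 N. Pads are 22 mm wide; open, the fingers measure 114 mm over their backs; the gripper's body (76 mm by 85 mm) begins 54 mm behind the grasp point. The pads swing forward as they close: fully open they stand 13 mm farther back than shut.
Start: joints at [-1.323, 0.423, 1.63, -0, 1.089, -0.019], TCP at [0.165, -0.603, 0.231] pointing down, gripper open.
Joint ranges: [-3, 3], [-0.9, 2.11], [0.09, 2.58], [-1.31, 4.45], [0.11, 2.69], [-2.54, 2.54]. Speed limits (rad/s): [2.39, 2.39, 3.01, 3.14, 3.14, 3.14].

### API

Orientations are given as a unit quaternion [x, y, z, w].
In Python, from workcell import read_state, snapshot, hand_in gives the robot as it stands. The module is installed in compiled form; this text tells all that it offers.
- The arm moves only by the tool step_arm, never from a script. Its argument "moves" is one flat list of numbers, 7 for each row, row after row: the opening in per cent of the stroke, from 0 (shut) to 100 (fully open), then the shift along the tool's x, y, z in units of 60 mm (1.0 is 60 mm), then the turn, a rotation vector about the tool's x, y, z in units of 5 degrees (1.0 is 5 degrees). In form: [grip, tx, ty, tz, wx, wy, wz, grip, tx, ty, tz, wx, wy, wz, ...]. A call has exactly 5 rows; each row is the pose to reach, as a shift and turn from the pose commanded when the call began, along the tool's axes at that moment; what a row does not reach only later rows make up. A row lasts 1/8 s, in which the tool goes at most 62.5 mm and 10.7 degrees, less where a joint would pass 70% of its speed; a pose out of reach is approached as far as the arm can. A call with a gripper value outside its range is refused whole. The fingers move at their own pace and stop on an object; the grip force is fixed at half the most. Time passes only in rows, so rows that repeat a pose let the fingers close, or fill a call up. It gives the time, the measured TCP pose, the force, the opening and the grip force at its end, in the units of the state.
- read_state(): the state, without advancing time (a new reading comes with each control period).
- snapshot(name): name is "side" or "top"; returns a dict with "frame" (400x640x3 uint8, red, green, blue), "range_z" (400x640 float32, m along the optical axis (not along the pixel's ray), 0 where there is no reading), "camera_matrix" (3x3 intrinsics, pixels), "k1" (the pictures are not rectified: a ray, as slopes to the right and down, at radius r is drawn at 1 + k1 r^2 times it, then the intrinsics apply), "world_from_camera" (4x4, takes a point from camera to world coordinates). Camera axes: x right, y down, z forward; pixel columns grow to the right and rows downward; lengths in m; the calibration is good to about 2 mm. A picture is of the moment at which its call begins.
- hand_in(): hands the job in; it is judged then, once.
The state is a dict: "time_s": time; "q": joint angles; "dq": joint speeds; "joint_torque": joint torques, N m; "tool_pos": TCP position; "ee_rot": TCP orientation; "wrist_force": force on the tool from outside, world axes, zero at the start; "ft_torque": the same for the moment, N m; "grip_width": opening from 0.0 (shut) to 1.0 (fully open); "grasp_force": force on a finger pad.
Only numpy, scipy, OpenCV 4.12 (cv2) and the standard library are available. Lean on these libraries where they do the work, as an engineer would, in place of code of your own. Each camera call takes 0.05 s, during which the arm holds its last target. There are 200 camera calls.

## Working session

There is one attempt and no reset: what is moved stays moved. The work goes in short steps, Python scripts to look and compute and a tool call to move; the robot and the scene stay as the last step left them, time stands still between calls to the robot, and variables do not carry over. Pictures are saved under pics/ and viewed, at most 10 in all, crops included, and the job is handed in when it is done.

Besides the shell and the picture viewer there is one more tool, called after "Emit:" as a command line: name --argument value ..., lists and objects as JSON in quotes. step_arm: Moves the arm, as the interface text tells. Its arguments: {"type":"object","properties":{"moves":{"type":"array"}},"required":["moves"]}

```bash
mkdir -p pics; cat > h.py <<'E'
import numpy as np, cv2
from workcell import *
def pts(s):
    K=s["camera_matrix"];d=np.array([s["k1"],0,0,0,0],float)
    h,w=s["range_z"].shape
    u,v=np.meshgrid(np.arange(w),np.arange(h))
    n=cv2.undistortPoints(np.stack([u,v],-1).reshape(-1,1,2).astype(np.float64),K,d).reshape(h,w,2)
    z=s["range_z"][...,None]
    P=np.concatenate([n*z,z],-1);T=s["world_from_camera"]
    return P@T[:3,:3].T+T[:3,3]
def grab(name,tag):
    s=snapshot(name);np.savez(f"{tag}.npz",f=s["frame"],P=pts(s),r=s["range_z"])
    cv2.imwrite(f"pics/{tag}.png",s["frame"][...,::-1]);return s
E
python3 - <<'E'
from h import *
for n in("top","side"):
    s=grab(n,n+"0");print(n,s["k1"],s["world_from_camera"].round(3).tolist())
print(read_state())
E
```

```text
top 0.028618784306341072 [[-0.029, -0.97, 0.241, 0.293], [-1.0, 0.03, -0.0, 0.01], [-0.007, -0.241, -0.971, 1.192], [0.0, 0.0, 0.0, 1.0]]
side 0.02425008988219844 [[-0.949, -0.189, 0.252, 0.283], [-0.314, 0.62, -0.719, 0.759], [-0.021, -0.761, -0.648, 0.744], [0.0, 0.0, 0.0, 1.0]]
{'time_s': 0.1, 'q': array([-1.32297791e+00,  4.23745898e-01,  1.63060379e+00, -3.41538034e-05,
        1.08858866e+00, -1.90119790e-02]), 'dq': array([-0.00155203, -0.00147848, -0.00278163,  0.00019899, -0.00110687,
        0.00103766]), 'joint_torque': array([-8.55759026e-04, -5.58427477e+01, -2.82443261e+01, -9.46898990e-05,
        3.02895132e-03, -6.76409883e-06]), 'tool_pos': array([ 0.16468714, -0.60241047,  0.23063883]), 'ee_rot': array([ 9.91112107e-01,  1.33027588e-01, -9.18335624e-05, -6.66722338e-04]), 'wrist_force': array([-0.17001934, -0.33027946, -0.33006603]), 'ft_torque': array([-0.05430594,  0.0125022 ,  0.05163676]), 'grasp_force': 0.0, 'grip_width': 0.9990911046983656}
```

View pics/top0.png

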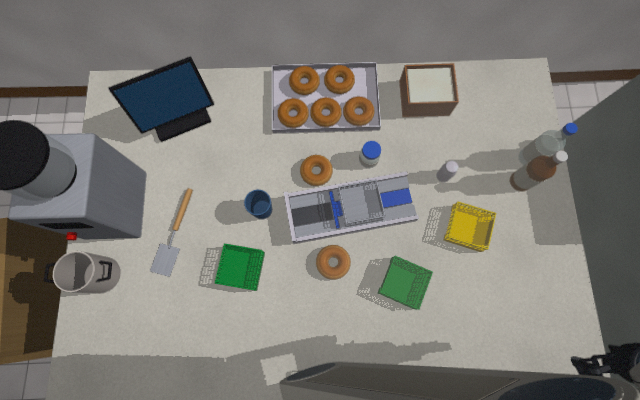

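View pics/side0.png

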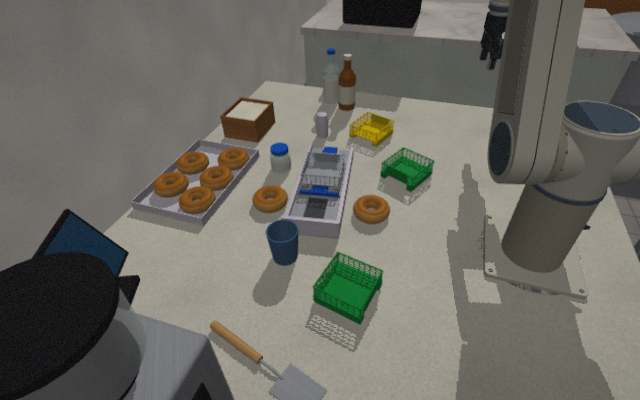

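The top view shows the dock running from (415,198) at its near end to (288,218) at the stop. The grey wire basket is at (360,203), the cross bar at (336,208) and the free end of the press bar at (397,198). The lookalikes are the green baskets at (240,267) and (405,282) and the yellow one at (470,227). Only the grey wire one on the dock fits the description.

```bash
python3 - <<'E'
from h import *
out=[]
for tag,box in(("top0",(275,165,430,250)),("side0",(270,130,370,245))):
    d=np.load(tag+".npz");f,P=d["f"],d["P"]
    hsv=cv2.cvtColor(f,cv2.COLOR_RGB2HSV);x0,y0,x1,y1=box
    m=np.zeros(f.shape[:2],bool);m[y0:y1,x0:x1]=1
    blue=m&(hsv[...,0]>100)&(hsv[...,0]<125)&(hsv[...,1]>150)&(P[...,2]<.06)
    n,l,st,c=cv2.connectedComponentsWithStats(blue.astype(np.uint8))
    for i in range(1,n):
        if st[i,4]>25:
            Q=P[l==i];r=cv2.minAreaRect(Q[:,:2].astype(np.float32)*1000)
            print(tag,"blue",c[i].round(),st[i,4],"z",np.median(Q[:,2]).round(4),"rect",np.round(r[0],1),np.round(r[1],1),round(r[2],1))
    if tag=="top0":
        g=m&(P[...,2]>.012)&(P[...,2]<.047)&(hsv[...,1]<60)
        n,l,st,c=cv2.connectedComponentsWithStats((m&(P[...,2]>.012)&(P[...,2]<.09)).astype(np.uint8))
        i=1+st[1:,4].argmax();Q=P[l==i];r=cv2.minAreaRect(Q[:,:2].astype(np.float32)*1000)
        print("dock",st[i],np.round(r[0],1),np.round(r[1],1),r[2], cv2.boxPoints(r).round(1).tolist())
    B=P[m&(P[...,2]>.07)&(P[...,2]<.09)&(hsv[...,1]<80)]
    print("basket top",len(B),B.mean(0).round(4) if len(B) else 0)
    if len(B):
        r=cv2.minAreaRect(B[:,:2].astype(np.float32)*1000);print(np.round(r[0],1),np.round(r[1],1),r[2])
    cv2.imwrite(f"pics/c_{tag}.png",cv2.resize(f[y0:y1,x0:x1,::-1],None,fx=5,fy=5,interpolation=cv2.INTER_CUBIC))
E
```

```text
top0 blue [396. 198.] 383 z 0.0374 rect [ 607.2 -230.1] [44.  90.6] 8.6
top0 blue [335. 209.] 146 z 0.0373 rect [576.9 -42.9] [114.7  23.1] 9.3
dock [ 284  172  135   72 6182] [583.8 -87.8] [157.6 395.5] 8.901663780212402 [[475.29998779296875, 95.4000015258789], [536.5, -295.3999938964844], [692.2000122070312, -271.0], [631.0, 119.80000305175781]]
basket top 216 [ 0.5891 -0.1173  0.079 ]
[ 588.1 -116.9] [119.3 119.7] 9.175138473510742
side0 blue [330. 150.] 69 z 0.0387 rect [ 609.8 -255.5] [44.  37.3] 8.9
side0 blue [319. 191.] 237 z 0.0379 rect [575. -45.] [113.4  38.3] 8.3
basket top 270 [ 0.5996 -0.1159  0.0773]
[ 648.8 -105.7] [240.8 127.2] 9.08202075958252
```

View pics/c_top0.png

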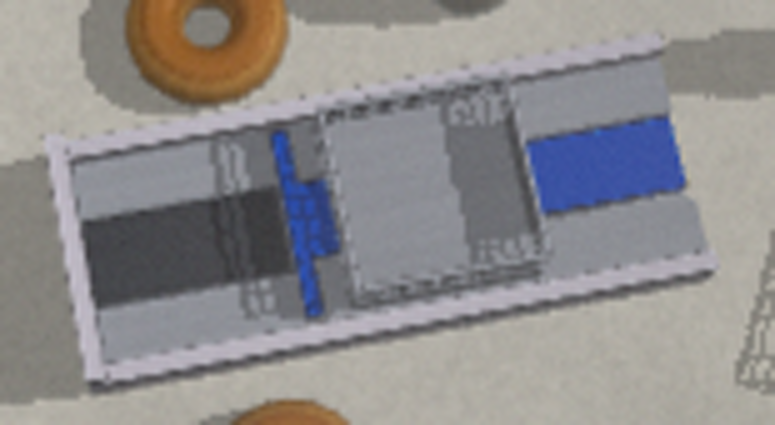

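In the crop the basket is bare steel wire with nothing in it. It stands between the guides, just behind the blue cross bar at crop (297,225), and the free press bar is at (605,165). The dock origin comes out at about (0.5765, -0.041), with its x direction (-0.155, 0.988) and the basket at dock x ≈ -77 mm.

I'll go to dock x = -175 mm with the fingers shut and tool x along the dock.

Emit:
step_arm --moves '[0,0.85,-0.42,0,0,0,-1.7,0,1.7,-0.84,0,0,0,-3.4,0,2.55,-1.26,0,0,0,-5.1,0,3.4,-1.68,0,0,0,-6.8,0,4.25,-2.1,0,0,0,-8.5]'

```text
time_s: 0.72
tool_pos: [0.3786, -0.4126, 0.2311]
ee_rot: [0.874, 0.485, -0.0, -0.0]
wrist_force: [1.3, -0.6, 0.5]
grip_width: 0.004
grasp_force: 0.0
```

```bash
cat >> h.py <<'E'
from scipy.spatial.transform import Rotation as R
O=np.array([.5765,-.0409]);X=np.array([-.1547,.988]);Y=np.array([-.988,-.1547])
def go(dx,z,dy=0.):
    s=read_state();p=s["tool_pos"];r=R.from_quat(s["ee_rot"])
    T=np.r_[O+dx*X+dy*Y,z];Rt=np.c_[np.r_[X,0],np.r_[-Y,0],[0,0,-1]]
    d=r.inv().apply(T-p)/.06;w=(r.inv()*R.from_matrix(Rt)).as_rotvec(degrees=True)/5
    e=p[:2]-O
    print("t",round(s["time_s"],2),"dock",(e@X).round(4),(e@Y).round(4),"z",p[2].round(4),"F",s["wrist_force"].round(1),"grip",round(s["grip_width"],2),"\nmove",d.round(3),"turn",w.round(2),"q",s["q"].round(2))
E
python3 -c "from h import *;go(-.175,.12)"
```

```text
t 0.72 dock -0.3367 0.253 z 0.2311 F [ 1.3 -0.6  0.5] grip 0.0 
move [4.796 1.429 1.852] turn [-0.   -0.   -8.17] q [-0.85  0.33  1.78  0.    1.04 -0.29]
```

Emit:
step_arm --moves '[0,0.9,0.28,0,0,0,-1.6,0,1.8,0.56,0,0,0,-3.2,0,2.7,0.84,0.4,0,0,-4.9,0,3.6,1.12,0.8,0,0,-6.5,0,4.5,1.4,1.2,0,0,-8.0]'

```text
time_s: 1.35
tool_pos: [0.5937, -0.229, 0.1584]
ee_rot: [0.656, 0.755, -0.0, -0.0]
wrist_force: [0.2, -0.6, 0.3]
grip_width: 0.001
grasp_force: 0.0
```

Emit:
step_arm --moves '[0,0,0,0,0,0,0,0,0,0,0,0,0,0,0,0,0,0,0,0,0,0,0,0,0,0,0,0,0,0,0,0,0,0,0]'

```text
time_s: 1.98
tool_pos: [0.5923, -0.2312, 0.1599]
ee_rot: [0.658, 0.753, 0.0, 0.0]
wrist_force: [0.1, 0.2, -0.6]
grip_width: 0.001
grasp_force: 0.0
```

```bash
python3 -c "from h import *;go(-.175,.06)"
```

```text
t 1.98 dock -0.1905 0.0139 z 0.1599 F [ 0.1  0.2 -0.6] grip 0.0 
move [0.263 0.225 1.665] turn [ 0.01  0.   -0.24] q [-0.39  0.52  1.65 -0.    0.96 -0.53]
```

Emit:
step_arm --moves '[0,0.26,0.22,0.5,0,0,-0.24,0,0.26,0.22,1.0,0,0,-0.24,0,0.26,0.22,1.6,0,0,-0.24,0,0.26,0.22,1.66,0,0,-0.24,0,0.26,0.22,1.66,0,0,-0.24]'

```text
time_s: 2.6
tool_pos: [0.6038, -0.2136, 0.0604]
ee_rot: [0.65, 0.76, 0.0, 0.0]
wrist_force: [0.4, -0.2, 0.5]
grip_width: 0.003
grasp_force: 0.0
```

```bash
python3 - <<'E'
from h import *
go(-.175,.022)
s=grab("top","t1");a=s["frame"];b=grab("side","s1")["frame"]
f=lambda i:cv2.resize(i[...,::-1],(400,300),interpolation=cv2.INTER_CUBIC)
cv2.imwrite("pics/j1.png",np.hstack([f(a[165:255,320:440]),f(b[100:220,260:420])]))
E
```

```text
t 2.6 dock -0.1748 -0.0003 z 0.0604 F [ 0.4 -0.2  0.5] grip 0.0 
move [-0.003 -0.005  0.641] turn [0.01 0.   0.01] q [-0.36  0.66  1.68  0.    0.8  -0.51]
```

View pics/j1.png

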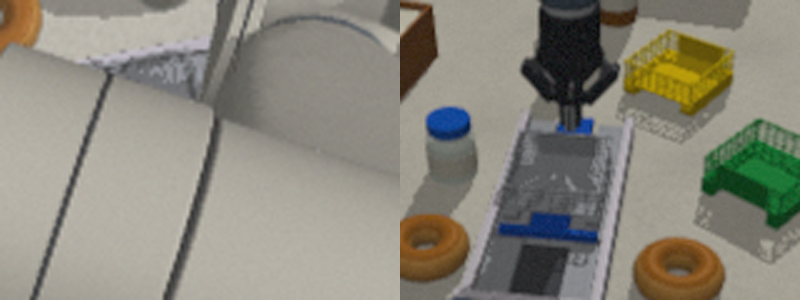

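In the side view (right half of the picture) the fingers are centred over the blue press bar behind the basket, around (570,120). The top view is blocked by the arm. Next I press straight down.

Emit:
step_arm --moves '[0,0,0,0.2,0,0,0,0,0,0,0.35,0,0,0,0,0,0,0.45,0,0,0,0,0,0,0.55,0,0,0,0,0,0,0.62,0,0,0]'

```text
time_s: 3.32
tool_pos: [0.6035, -0.2132, 0.0222]
ee_rot: [0.65, 0.76, -0.0, -0.0]
wrist_force: [-1.2, 0.2, 4.2]
grip_width: -0.004
grasp_force: 1.8
```

```bash
python3 -c "from h import *;go(-.15,.0225)"
```

```text
t 3.33 dock -0.1744 -0.0 z 0.0222 F [-1.2  0.2  4.2] grip -0.0 
move [ 0.406  0.    -0.004] turn [-0.   -0.    0.02] q [-0.36  0.72  1.68  0.    0.74 -0.52]
```

The catch reads as nearly fully down at 4.2 N, with the fingertips at z = 22 mm. I'll slide forward to meet the plate.

Emit:
step_arm --moves '[0,0,0,0,0,0,0,0,0,0,0,0,0,0,0,0.15,0,0,0,0,0,0,0.3,0,0,0,0,0,0,0.4,0,0,0,0,0]'

```text
time_s: 3.95
tool_pos: [0.5999, -0.1889, 0.0228]
ee_rot: [0.649, 0.761, 0.0, 0.0]
wrist_force: [0.1, -7.3, 5.6]
grip_width: 0.003
grasp_force: 1.8
```

Emit:
step_arm --moves '[0,0.08,0,0,0,0,0,0,0.16,0,0,0,0,0,0,0.26,0,0,0,0,0,0,0.38,0,0,0,0,0,0,0.5,0,0,0,0,0]'

```text
time_s: 4.58
tool_pos: [0.5957, -0.1603, 0.0228]
ee_rot: [0.649, 0.76, 0.0, 0.001]
wrist_force: [1.1, -8.0, 3.5]
grip_width: -0.002
grasp_force: 1.7
```

```bash
python3 - <<'E'
from h import *
go(.0,.0225)
b=grab("side","s2")["frame"]
cv2.imwrite("pics/j2.png",cv2.resize(b[100:220,260:420,::-1],(640,480),interpolation=cv2.INTER_CUBIC))
E
```

```text
t 4.58 dock -0.121 -0.0005 z 0.0228 F [ 1.1 -8.   3.5] grip -0.0 
move [ 2.016 -0.005  0.003] turn [0.02 0.02 0.02] q [-0.28  0.7   1.74 -0.    0.7  -0.44]
```

View pics/j2.png

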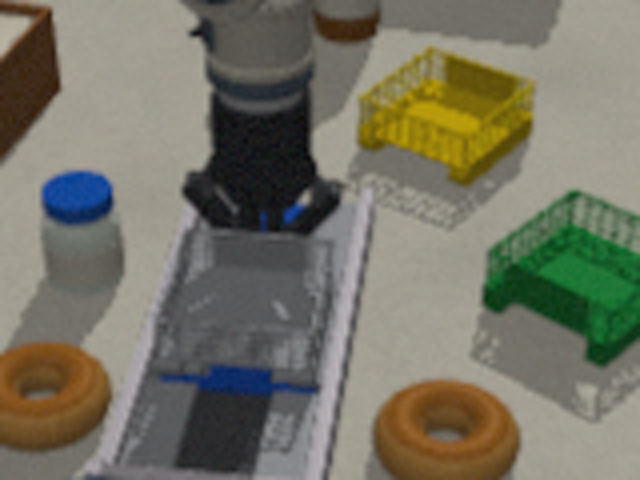

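The side crop shows the catch flush at (240,380), with the basket's front just reaching it and the fingers on the rear plate. The push force is 8 N. I'll keep pushing.

Emit:
step_arm --moves '[0,0.15,0,0,0,0,0,0,0.35,0,0,0,0,0,0,0.55,0,0,0,0,0,0,0.75,0,0,0,0,0,0,0.95,0,0,0,0,0]'

```text
time_s: 5.25
tool_pos: [0.5867, -0.1038, 0.0228]
ee_rot: [0.649, 0.76, 0.0, 0.001]
wrist_force: [2.6, -7.3, 2.9]
grip_width: 0.003
grasp_force: 1.8
```

Emit:
step_arm --moves '[0,0.2,0,0,0,0,0,0,0.4,0,0,0,0,0,0,0.6,0,0,0,0,0,0,0.75,0,0,0,0,0,0,0.85,0,0,0,0,0]'

```text
time_s: 5.88
tool_pos: [0.5785, -0.0533, 0.0228]
ee_rot: [0.649, 0.761, -0.0, 0.001]
wrist_force: [1.7, -7.1, 4.6]
grip_width: 0.005
grasp_force: 1.7
```

```bash
python3 - <<'E'
from h import *
go(.007,.0225)
b=grab("side","s3")["frame"]
cv2.imwrite("pics/j3.png",cv2.resize(b[120:240,250:410,::-1],(640,480),interpolation=cv2.INTER_CUBIC))
E
```

```text
t 5.88 dock -0.0126 -0.0001 z 0.0228 F [ 1.7 -7.1  4.6] grip 0.0 
move [ 0.327 -0.001  0.004] turn [0.01 0.01 0.02] q [-0.11  0.66  1.82 -0.    0.65 -0.27]
```

View pics/j3.png

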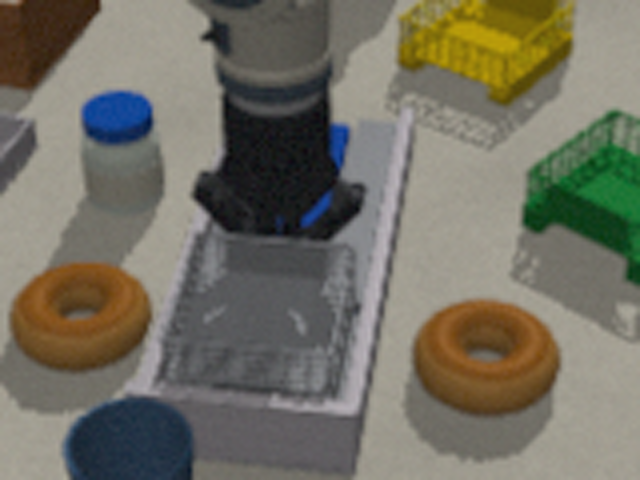

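The basket is about 20 mm short of the stop, with its front edge at crop y ≈ 390, and it stands flat. The rest goes slowly while I watch the force.

Emit:
step_arm --moves '[0,0.06,0,0,0,0,0,0,0.12,0,0,0,0,0,0,0.18,0,0,0,0,0,0,0.23,0,0,0,0,0,0,0.27,0,0,0,0,0]'

```text
time_s: 6.55
tool_pos: [0.576, -0.0377, 0.0228]
ee_rot: [0.649, 0.76, -0.0, 0.001]
wrist_force: [0.5, -7.7, 3.4]
grip_width: -0.0
grasp_force: 1.7
```

Emit:
step_arm --moves '[0,0.02,0,0,0,0,0,0,0.04,0,0,0,0,0,0,0.05,0,0,0,0,0,0,0.06,0,0,0,0,0,0,0.06,0,0,0,0,0]'

```text
time_s: 7.18
tool_pos: [0.5759, -0.0358, 0.0228]
ee_rot: [0.649, 0.761, -0.0, 0.002]
wrist_force: [2.7, -19.6, 3.6]
grip_width: -0.0
grasp_force: 1.8
```

```bash
python3 -c "from h import *;go(.007,.0225)"
```

```text
t 7.17 dock 0.0051 -0.0002 z 0.0228 F [  2.7 -19.6   3.6] grip -0.0 
move [ 0.032 -0.004  0.006] turn [0.02 0.03 0.03] q [-0.08  0.66  1.83 -0.    0.65 -0.24]
```

The force has risen to 20 N with the fingers at dock x ≈ 5 mm, so the basket is against the stop. I'll back off, then rise.

Emit:
step_arm --moves '[0,-0.1,0,0,0,0,0,0,-0.3,0,0,0,0,0,0,-0.5,0,0,0,0,0,0,-0.6,0,-0.1,0,0,0,0,-0.6,0,-0.3,0,0,0]'

```text
time_s: 7.8
tool_pos: [0.5805, -0.0699, 0.0407]
ee_rot: [0.65, 0.76, -0.0, -0.0]
wrist_force: [-0.1, -0.1, 0.1]
grip_width: 0.002
grasp_force: 0.0
```

Emit:
step_arm --moves '[0,0,0,-0.5,0,0,0,0,0,0,-1.2,0,0,0,0,0,0,-2,0,0,0,0,-0.5,0,-2.5,0,0,0,0,-1,0,-2.5,0,0,0]'

```text
time_s: 8.43
tool_pos: [0.5919, -0.1292, 0.1945]
ee_rot: [0.649, 0.761, 0.001, 0.003]
wrist_force: [-0.1, 0.9, 0.5]
grip_width: 0.002
grasp_force: 0.0
```

```bash
python3 - <<'E'
from h import *
go(0,.2)
s=grab("side","s4");b=s["frame"]
d=np.load("s4.npz");P=d["P"];hsv=cv2.cvtColor(b,cv2.COLOR_RGB2HSV)
e=P[...,:2]-O;x=e@X;y=e@Y
m=(hsv[...,0]>100)&(hsv[...,0]<125)&(hsv[...,1]>150)&(abs(y)<.06)&(x>-.24)&(x<.02)&(P[...,2]<.06)
print("bar z",np.median(P[m][:,2]),m.sum())
k=(abs(y)<.07)&(P[...,2]>.074)&(P[...,2]<.086)&(x<.16)&(x>-.02)&(hsv[...,1]<80)
print("rim x",np.percentile(x[k],[1,50,99]),k.sum(),"z",np.median(P[k][:,2]))
cv2.imwrite("pics/j4.png",cv2.resize(b[120:240,250:410,::-1],(640,480),interpolation=cv2.INTER_CUBIC))
E
```

```text
t 8.43 dock -0.0896 -0.0015 z 0.1945 F [-0.1  0.9  0.5] grip 0.0 
move [ 1.493 -0.021 -0.096] turn [0.06 0.03 0.03] q [-0.23  0.44  1.71 -0.    0.99 -0.39]
bar z 0.03833939945753839 508
rim x [0.02009077 0.08185285 0.14201919] 247 z 0.08002365507203868
```

View pics/j4.png

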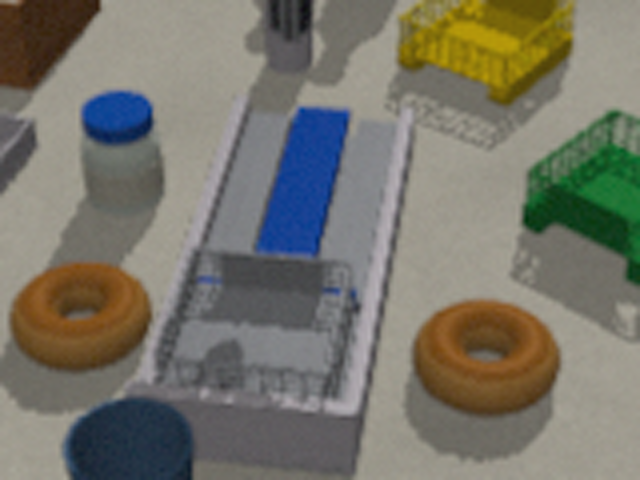

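The basket stands flat against the stop, with its front edge at crop (240,395). The catch is up behind it at z = 38 mm, the bystanders are unmoved and the gripper is clear. I'm handing in.

```bash
python3 -c "from workcell import *;print(hand_in())"
```

```text
the job is handed in; nothing more can be done
None
```

I pressed the catch down, pushed the basket home against the stop and let the catch spring up behind it, then handed in with the gripper clear at about 8.4 s; the hand-in returned no verdict.

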